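# Unlock the guard of a sample carousel, unload its bottles, and lock it again

### The job

The sampler's guard lever is locked shut by its collar: lift the collar, push the lever all the way over to open the clear guard and let the collar drop home there. Then turn the carousel so that its bottles come to the open port one after another, and put every bottle that is in the carousel into the white tray. Last, lift the collar again and pull the lever fully back, so that the guard is shut and the collar has dropped home; leave the beaker, the flask and the wash bottle alone.

Things in the scene. Friction and masses are not known exactly. Their poses are not given: they have to be found in the camera images.
- sampler: fixed white machine: round foot (142 mm radius, 20 mm high) under a carousel, with an arm at its -y side for the lever. Origin: carousel axis, at the worktop; z up, -x points out of the port, roughly to the robot. A clear hood (radius 138 mm, roof top at z = 125 mm, wall down to the foot) covers the carousel except at the port.
- port (a point): where a bottle's underside stands when its pocket is squarely at the port (38 mm over the worktop, 95 mm from the carousel's axis); axes as the sampler's. The port is a gap in the hood 65 degrees either side of -x, open above and in front, metal edges up to z = 127 mm. A clear guard geared to the lever fills it (roof z = 112 to 116 mm, front wall) while shut and turns away under the hood.
- carousel_knob (a point): centre of the carousel's turning knob, on its axis above the hood, 153 mm over the worktop: upright black bar 56 mm long (x axis), 14 mm thick (y axis), 30 mm high (z = 138 to 168 mm). It turns with the carousel.
- carousel (a joint): turn of the carousel since the start, rad, positive anticlockwise from above; it turns either way, stays where left, 0.03 N m friction. Five pockets, 95 mm from the axis, at 0, 72, 144, 216 and 288 degrees from the knob's x axis: round cups of 41 mm bore, floor 38 mm and rim 55 mm over the worktop, in which the bottles stand loosely.
- lever_pivot (a point): pivot of the guard lever, fixed on the sampler 50 mm over the worktop; axes as the sampler's. The lever swings about the y axis, in the x-z plane. Round it stand two aluminium cheek plates (60 mm radius about the pivot) with a dark tooth (70 mm radius) on each.
- lever (a joint): angle of the guard lever, rad: 0 = fully shut, leaning 0.4 from upright to the sampler's -x; 0.8 = fully open, leaning 0.4 to +x. Friction 0.14 N m holds it where left. With the collar down the gate's tooth stops it about 0.06 from either end. 12 mm steel rod, black knob of 28 mm diameter at its end (137 to 152 mm from the pivot).
- collar (a joint): lift of the lockout collar along the lever, m: 0 = down (home), 0.014 = upper stop; it must stay above about 0.009 all the way through the gate. A spring pushes it down (2.6 N, lifted 4.3 N); let go at either end of the gate it drops home, in between it rests on the tooth.
- collar_grip (a point): middle of the collar's grip: grey ribbed sleeve of 32 mm diameter, from 18 mm below this point to 13 mm above it, then a flange of 40 mm diameter, 5 mm high. 104 mm from the pivot along the lever when down; z axis along the lever. A dark tang hangs below the sleeve, to 62 mm from the pivot.
- tray: loose white open tray, 176 mm (x) by 216 mm (y) by 36 mm high, walls and floor 4 mm, 0.6 kg; origin: centre of its underside, z up
- bottle_1: small white capped reagent bottle, absent in some starts; 36 mm diameter up to 50 mm, cap of 29 mm diameter up to 66 mm, about 55 g; origin: centre of its underside, z towards the cap. It starts upright in a pocket of the carousel.
- bottle_2: small white capped reagent bottle, absent in some starts; 36 mm diameter up to 50 mm, cap of 29 mm diameter up to 66 mm, about 55 g; origin: centre of its underside, z towards the cap. It starts upright in a pocket of the carousel.
- bottle_3: small white capped reagent bottle, absent in some starts; 36 mm diameter up to 50 mm, cap of 29 mm diameter up to 66 mm, about 55 g; origin: centre of its underside, z towards the cap. It starts upright in a pocket of the carousel.
- bottle_4: small white capped reagent bottle, absent in some starts; 36 mm diameter up to 50 mm, cap of 29 mm diameter up to 66 mm, about 55 g; origin: centre of its underside, z towards the cap. It starts upright in a pocket of the carousel.
- bottle_5: small white capped reagent bottle, absent in some starts; 36 mm diameter up to 50 mm, cap of 29 mm diameter up to 66 mm, about 55 g; origin: centre of its underside, z towards the cap. It starts upright in a pocket of the carousel.
- beaker: bystander: glass beaker, 77 mm wide, 88 mm high, upright; origin: centre of its underside
- flask: bystander: conical flask, 64 mm wide, 104 mm high, upright; origin: centre of its underside
- wash_bottle: bystander: squeeze wash bottle, 62 by 77 mm, 197 mm high, upright; origin: centre of its underside

How it is judged:
By the outcome, as a careful person would: the job done as asked, in the order asked, and still so for the second after the job is handed in, with the robot touching nothing.
Of bottle_1, bottle_2, bottle_3, bottle_4, bottle_5 only 3 to 4 are there at a start; the rules pass over those that are not, and their reading is None.
At some moment in a run one of tray may be knocked a few centimetres aside while the robot is not near it.
Once in a run the grip may slacken for a moment while it holds something.
It also fails if it takes over 210 s, if anything falls off the work surface, if the arm or the gripper's body presses on something with over 40 N, if the wrist force passes 120 N, or if a joint passes its speed limit or range.

### The arm

A 6-joint arm with a two-finger parallel gripper is mounted at the origin on a cart in front of the work surface, level with it; the furniture and walls round the work are solid. World frame = base frame: x ahead of the robot, y to its left, z up, the work surface at z = 0. Lengths are in m, angles in rad, forces in N, time in s.
With the tool pointing down it reaches from about 0.35 to 0.925 m from the base axis. Payload 6.4 kg.
Tool frame: the origin (TCP) lies at the very end of the fingers, on their centre line; the grasp point (between the pads) lies 19 mm behind it; z points along the fingers, y is the line along which they close (so a half turn about z gives the same grasp; the last joint's range is limited). The gripper opens to 85 mm and grips with 20 to 120 N. Pads are 22 mm wide; open, the fingers measure 114 mm over their backs; the gripper's body (76 mm by 85 mm) begins 54 mm behind the grasp point. The pads swing forward as they close: fully open they stand 13 mm farther back than shut.
Start: joints at [-1.413, 0.245, 1.558, -0, 1.339, -0.174], TCP at [0.212, -0.615, 0.231] pointing down, gripper open.
Joint ranges: [-3.13, 3.13], [-1.02, 2.26], [0.13, 2.54], [-0.95, 4.09], [0.21, 2.88], [-2.74, 2.74]. Speed limits (rad/s): [2.57, 2.57, 3.14, 3.14, 3.14, 3.14].

### API

Orientations are given as a unit quaternion [w, x, y, z].
In Python, from bench import r gives the robot as it stands.
- The arm moves only by the shell command python3 -m crank 'ROWS' [FORCE]. ROWS is text: rows parted by semicolons, each of 7 numbers parted by spaces: the shift along the world's x, y, z in m, then the turn, a rotation vector about the world's x, y, z in rad, then the finger opening in m, from 0 to 0.0854. In form: x y z rx ry rz hand; .... A call has 1 to 12 rows; each row is the pose to reach, as a shift and turn from the pose commanded when the call began; what a row does not reach only later rows make up. A row lasts 1/10 s, in which the tool goes at most 50 mm and 8.59 degrees, less where a joint would pass 70% of its speed; a pose out of reach is approached as far as the arm can. A call with a gripper value outside its range is refused whole. The fingers move at their own pace and stop on an object; FORCE is the grip in N (left out, the last holds). Time passes only in rows, so rows that repeat a pose let the fingers close. It gives the time, the measured TCP pose, the force, the opening and the grip force at its end, in the units of the state.
- r.observe(): the state, without advancing time (a new reading comes with each control period).
- r.grab_frame(name): name is "scene" or "top" or "wrist"; returns the picture (400x640x3 uint8, red, green, blue); there is no depth.
- r.get_calibration(name): a dict with "K" (3x3 intrinsics, pixels), "rvec" (rotation vector, rad) and "tvec" (3), from world to camera coordinates, as OpenCV has them. Camera axes: x right, y down, z forward; pixel columns grow to the right and rows downward; lengths in m; the calibration is good to about 2 mm. The wrist camera is an equidistant fisheye: a pixel r from the principal point sees the ray r / f radians off the axis. A picture is of the moment at which its call begins: read the wrist's pose just before it. get_calibration takes no time and is no camera call; for the wrist camera it gives the pose at the moment of the call.
- r.job_done(): hands the job in; it is judged then, once.
The state is a dict: "time": time; "joints": joint angles; "qvel": joint speeds; "joint_torque": joint torques, N m; "tcp_pos": TCP position; "tcp_rot": TCP orientation; "force": force on the tool from outside, world axes, zero at the start; "ft_torque": the same for the moment, N m; "width": opening from 0.0 (shut) to 1.0 (fully open); "finger_force": force on a finger pad.
Only numpy, scipy, OpenCV 4.12 (cv2) and the standard library are available. Lean on these libraries where they do the work, as an engineer would, in place of code of your own. Each camera call takes 0.05 s, during which the arm holds its last target. There are 200 camera calls.

## Working session

There is one attempt and no reset: what is moved stays moved. The work goes in short steps, Python scripts to look and compute and a shell command to move; the robot and the scene stay as the last step left them, time stands still between calls to the robot, and variables do not carry over. Pictures are saved under pics/ and viewed, at most 14 in all, crops included, and the job is handed in when it is done.

```bash
ls; mkdir -p pics
cat > h.py <<'E'
import numpy as np, cv2
from bench import r
from scipy.spatial.transform import Rotation as R
def cal(n):
    c=r.get_calibration(n); return np.array(c["K"],float),R.from_rotvec(np.ravel(c["rvec"])).as_matrix(),np.ravel(c["tvec"])
def ray(n,u,v,c=None):
    K,Rm,t=c or cal(n)
    x=(u-K[0,2])/K[0,0]; y=(v-K[1,2])/K[1,1]
    if n=="wrist":
        th=np.hypot(x,y); s=np.sin(th)/max(th,1e-9); d=np.array([x*s,y*s,np.cos(th)])
    else: d=np.array([x,y,1.])
    d=Rm.T@d; return -Rm.T@t, d/np.linalg.norm(d)
def onz(n,u,v,z,c=None):
    o,d=ray(n,u,v,c); return o+d*(z-o[2])/d[2]
def two(a,b):
    (o1,d1),(o2,d2)=a,b
    A=np.stack([d1,-d2],1); s=np.linalg.lstsq(A,o2-o1,rcond=None)[0]
    p,q=o1+s[0]*d1,o2+s[1]*d2; return (p+q)/2,np.linalg.norm(p-q)
def proj(n,P,c=None):
    K,Rm,t=c or cal(n); p=Rm@np.asarray(P)+t
    if n=="wrist":
        h=np.hypot(p[0],p[1]); th=np.arctan2(h,p[2]); p=np.array([p[0]/h*th,p[1]/h*th,1])
    else: p=p/p[2]
    return K[0,0]*p[0]+K[0,2],K[1,1]*p[1]+K[1,2]
def snap(n,f,crop=None,s=1):
    im=r.grab_frame(n)[:,:,::-1]; cv2.imwrite(f"pics/{f}_full.png",im)
    if crop: im=im[crop[1]:crop[3],crop[0]:crop[2]]
    cv2.imwrite(f"pics/{f}.png",cv2.resize(im,None,fx=s,fy=s,interpolation=cv2.INTER_CUBIC))
np.set_printoptions(precision=4,suppress=True)
E
python3 - <<'E'
from h import *
snap("scene","s0"); snap("top","t0")
print(r.observe())
for n in("scene","top","wrist"): print(n,r.get_calibration(n), ray(n,320,200))
E
```

```text
pics
{'time': 0.1, 'joints': array([-1.4131,  0.2458,  1.5589, -0.    ,  1.3387, -0.1741]), 'qvel': array([ 0.0002, -0.0022, -0.0012,  0.0023,  0.0023,  0.0004]), 'joint_torque': array([ -0.0005, -43.067 , -32.7129,  -0.0001,   0.0028,  -0.    ]), 'tcp_pos': array([ 0.2117, -0.614 ,  0.2303]), 'tcp_rot': array([-0.0009,  0.9863,  0.1651,  0.    ]), 'force': array([ 0.2962,  0.1292, -0.2476]), 'ft_torque': array([ 0.0342, -0.0145,  0.014 ]), 'finger_force': 0.0, 'width': 1.0018696551074084}
scene {'K': array([[449.3253,   0.    , 315.1732],
       [  0.    , 449.3253, 202.4636],
       [  0.    ,   0.    ,   1.    ]]), 'rvec': array([ 0.7889, -2.281 ,  1.4421]), 'tvec': array([0.3814, 0.2751, 1.1349])} (array([-0.2376,  0.9561,  0.7339]), array([ 0.5359, -0.7272, -0.4289]))
top {'K': array([[384.3725,   0.    , 317.6256],
       [  0.    , 384.3725, 201.2905],
       [  0.    ,   0.    ,   1.    ]]), 'rvec': array([ 2.1522, -2.1056,  0.1802]), 'tvec': array([-0.0838,  0.5528,  1.5379])} (array([ 0.2815, -0.0813,  1.61  ]), array([ 0.1756, -0.    , -0.9845]))
wrist {'K': array([[309.7069,   0.    , 320.957 ],
       [  0.    , 309.7069, 205.4192],
       [  0.    ,   0.    ,   1.    ]]), 'rvec': array([-2.3775,  1.6953,  0.2258]), 'tvec': array([-0.65  , -0.0337,  0.3795])} (array([ 0.2743, -0.5935,  0.3743]), array([-0.2311, -0.0748, -0.9701]))
```

View pics/s0.png

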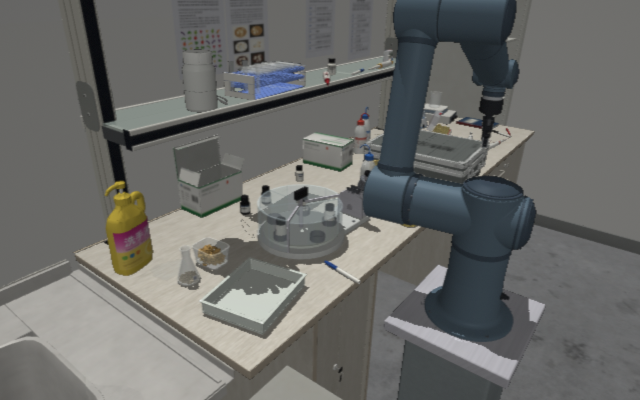

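View pics/t0.png

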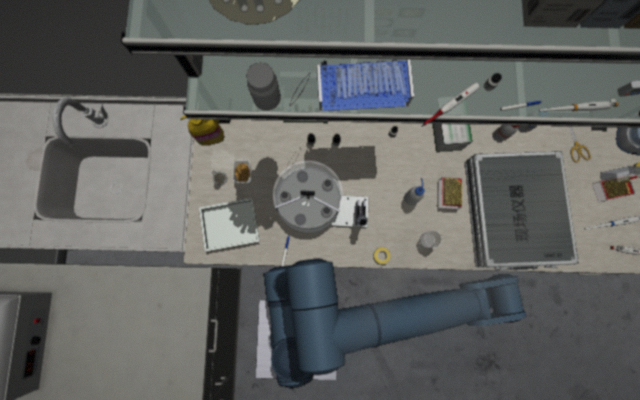

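The top view shows the carousel knob near (308,195), the lever arm at (355,212) and the tray at (229,226). The flask is near (220,178) and the wash bottle near (416,195). I'll zoom in on the sampler.

Run:
```python
from h import *
im=cv2.imread("pics/t0_full.png")
a=cv2.resize(im[145:265,190:450],(780,360),interpolation=cv2.INTER_CUBIC)
im=cv2.imread("pics/s0_full.png")
b=cv2.resize(im[160:280,220:410],(380,240),interpolation=cv2.INTER_CUBIC)
o=np.zeros((600,780,3),np.uint8);o[:360]=a;o[360:,:380]=b
cv2.imwrite("pics/z0.png",o)
for u,v,z in[(308,195,.16),(229,226,.036),(361,205,.2),(361,215,.19),(202,209,.036),(250,202,.036),(258,243,.036),(209,251,.036)]: print(u,v,onz("top",u,v,z))
```

```text
308 195 [ 0.5587 -0.0348  0.16  ]
229 226 [0.4456 0.2906 0.036 ]
361 205 [ 0.5175 -0.234   0.2   ]
361 215 [ 0.4814 -0.2352  0.19  ]
202 209 [0.5138 0.407  0.036 ]
250 202 [0.5475 0.2095 0.036 ]
258 243 [0.3786 0.1679 0.036 ]
209 251 [0.3418 0.3657 0.036 ]
```

View pics/z0.png

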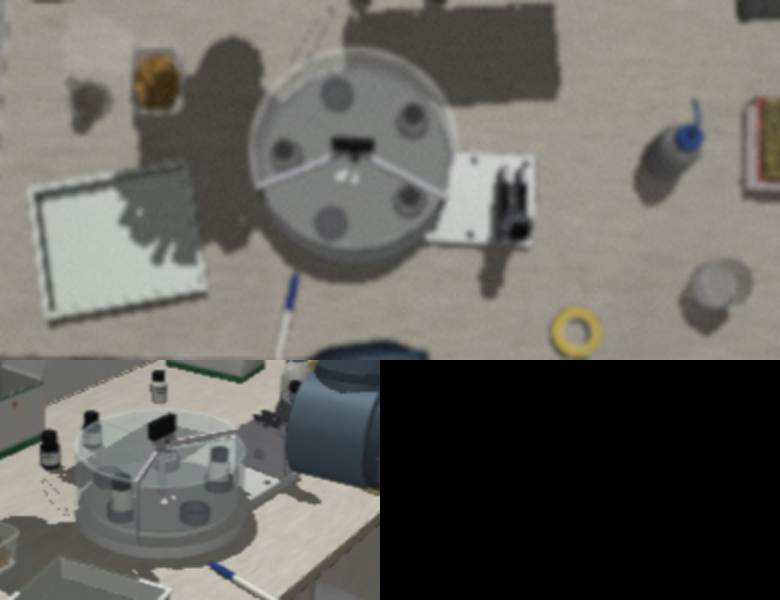

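The zoom shows bottles at (411,115), (408,198) and (287,152), and empty pockets at (338,93) and (330,222). The metal port edges run from the knob to (257,187) and (447,197). The lever knob is at (516,228) and leans towards the robot.

Run:
```python
from h import *
f=lambda x,y,z: onz("top",190+x/3,145+y/3,z)
c=f(353,143,.168);a=f(257,187,.127);b=f(447,197,.127)
print(c,a,b,np.linalg.norm(a-c),np.linalg.norm(b-c))
for p in(a,b):print(np.degrees(np.arctan2(*(p-c)[1::-1])))
p=[f(*q,.02) for q in[(452,152),(535,157),(532,245),(428,240)]];print(np.array(p), np.degrees(np.arctan2(*(p[0]-p[1])[:2])),np.degrees(np.arctan2(*(p[3]-p[2])[:2])))
print("knob",f(516,228,.185), "hood c", f(352,157,.04),"ring",f(352,150,.125))
for q in[(411,115),(408,198),(287,152)]:
  P=f(*q,.104);d=(P-c)[:2];print(P,np.linalg.norm(d),np.degrees(np.arctan2(d[1],d[0])))
e=[f(331,140,.168),f(375,140,.168)];print(e)
```

```text
[ 0.5662 -0.0335  0.168 ] [0.5132 0.0913 0.127 ] [ 0.5054 -0.1563  0.127 ] 0.14165676014611855 0.14294307262186573
113.00683413995746
-116.34706352945992
[[ 0.5856 -0.1679  0.02  ]
 [ 0.5809 -0.2843  0.02  ]
 [ 0.457  -0.2801  0.02  ]
 [ 0.4608 -0.1361  0.02  ]] 2.2689881870798465 1.513042226201122
knob [ 0.4596 -0.2396  0.185 ] hood c [ 0.5717 -0.0285  0.04  ] ring [ 0.5653 -0.0311  0.125 ]
[ 0.6186 -0.1079  0.104 ] 0.0910134874963059 -54.81246573190385
[ 0.5064 -0.106   0.104 ] 0.09390031459696631 -129.52185050723406
[0.5647 0.056  0.104 ] 0.08953787642865191 90.93161081258037
[array([ 0.5695, -0.0054,  0.168 ]), array([ 0.5707, -0.0615,  0.168 ])]
```

```bash
python3 -m crank '0 0 .05 0 0 0 .085; 0 0 .10 0 0 0 .085; 0 0 .15 0 0 -.1 .085; .04 .04 .15 0 0 -.2 .085; .07 .07 .15 0 0 -.3 .085; .1 .11 .15 0 0 -.36 .085; .13 .15 .15 0 0 -.36 .085; .16 .19 .15 0 0 -.36 .085; .19 .23 .15 0 0 -.36 .085; .21 .27 .15 0 0 -.36 .085; .21 .32 .15 0 0 -.36 .085; .21 .37 .15 0 0 -.36 .085'; python3 -m crank '0 0 0 0 0 0 .085;0 0 0 0 0 0 .085'
python3 - <<'E'
from h import *
snap("wrist","w1"); print(cal("wrist")); snap("scene","s1",(240,130,500,290),2.5)
E
```

```text
time: 1.3
tcp_pos: [0.4217, -0.2425, 0.3805]
tcp_rot: [-0.001, 1.0, -0.014, -0.0]
force: [1.4, 0.8, 1.2]
width: 0.995
finger_force: 0.0
time: 1.5
tcp_pos: [0.4218, -0.2437, 0.3813]
tcp_rot: [0.0, 1.0, -0.013, 0.0]
force: [-0.8, -0.7, -0.4]
width: 0.995
finger_force: 0.0
(array([[309.7069,   0.    , 320.957 ],
       [  0.    , 309.7069, 205.4192],
       [  0.    ,   0.    ,   1.    ]]), array([[-0.028 , -0.9996,  0.0004],
       [-0.9652,  0.0271,  0.2602],
       [-0.2601,  0.0069, -0.9656]]), array([-0.2336,  0.3409,  0.6356]))
```

View pics/w1.png

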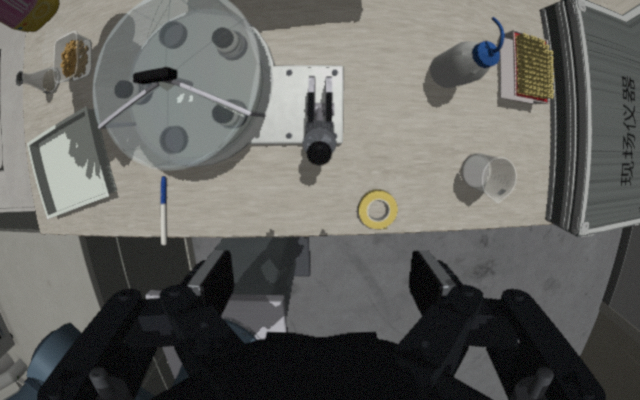

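The wrist view shows the lever knob centred at about (319,153), the collar just behind it at (318,135), the cheek plates at x≈309 and 329, and the white plate corners at (343,66) and (342,143).

```bash
python3 - <<'E'
from h import *
im=cv2.imread("pics/w1_full.png"); g=cv2.cvtColor(im,cv2.COLOR_BGR2GRAY)
c=cal("wrist")
m=(g[135:175,300:340]<35).astype(np.uint8); n,l,s,ce=cv2.connectedComponentsWithStats(m)
i=1+np.argmax(s[1:,4]); u,v=ce[i]+[300,135]; print(u,v,s[i])
for z in(.184,.19): print("knob",onz("wrist",u,v,z,c))
for q in[(309,95),(329,95)]: print("cheek",onz("wrist",*q,.1,c))
for q in[(343,66),(342,143),(268,66),(252,143)]: print("plate",onz("wrist",*q,.02,c))
m=(g[55:95,125:190]<45).astype(np.uint8); n,l,s,ce=cv2.connectedComponentsWithStats(m)
i=1+np.argmax(s[1:,4]); p=ce[i]+[125,55]; print("cknob",p,s[i],onz("wrist",*p,.157,c))
ys,xs=np.where(l==i); P=np.array([onz("wrist",a+125,b+55,.157,c)[:2] for a,b in zip(xs,ys)])
w,V=np.linalg.eigh(np.cov(P.T)); print(np.degrees(np.arctan2(V[1,1],V[0,1])))
for q in[(99,126),(251,113)]: print("edge",onz("wrist",*q,.127,c))
E
cp pics/w1_full.png x.png
python3 - <<'E'
import cv2
im=cv2.imread("x.png")[50:210,240:400]
cv2.imwrite("pics/z1.png",cv2.resize(im,None,fx=3.6,fy=3.6,interpolation=cv2.INTER_CUBIC))
E
```

```text
318.7242206235012 152.6882494004796 [  7   7  24  23 417]
knob [ 0.456  -0.2444  0.184 ]
knob [ 0.4566 -0.2445  0.19  ]
cheek [ 0.528  -0.2328  0.1   ]
cheek [ 0.5272 -0.2598  0.1   ]
plate [ 0.5825 -0.286   0.02  ]
plate [ 0.4557 -0.2811  0.02  ]
plate [ 0.5879 -0.1649  0.02  ]
plate [ 0.4615 -0.1333  0.02  ]
cknob [155.2515  75.6881] [  9  13  43  16 497] [ 0.568  -0.0363  0.157 ]
85.43537300465962
edge [0.5164 0.0917 0.127 ]
edge [ 0.5064 -0.1582  0.127 ]
```

View pics/z1.png

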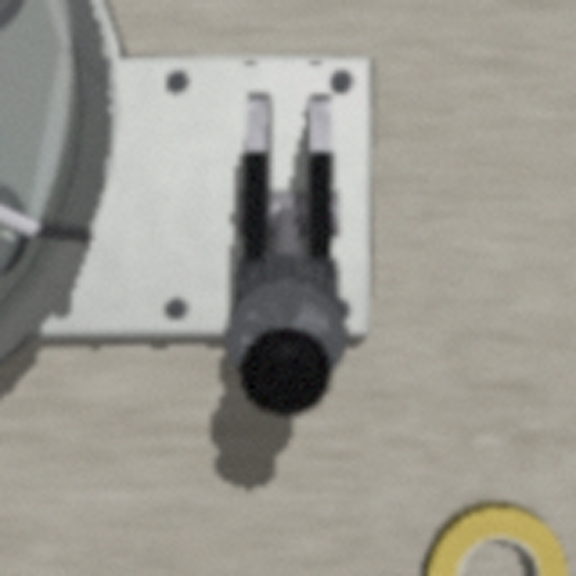

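```bash
python3 -m crank '.005 0 -.04 -.005 -.13 0 .085; .01 0 -.08 -.01 -.26 0 .085; .016 0 -.12 -.015 -.4 0 .085; .022 0 -.16 -.015 -.4 0 .085; .022 0 -.16 -.015 -.4 0 .085;.022 0 -.16 -.015 -.4 0 .085'
python3 - <<'E'
from h import *
snap("wrist","w2"); print(r.observe()["tcp_pos"]); c=cal("wrist")
for s in(.152,.104): print(proj("wrist",[.516-s*.389,-.247+s*.389*.038,.05+s*.921],c))
E
```

```text
time: 2.2
tcp_pos: [0.4438, -0.2458, 0.222]
tcp_rot: [0.005, 0.98, -0.015, 0.199]
force: [0.4, -1.1, 1.4]
width: 0.997
finger_force: 0.0
[ 0.4446 -0.2464  0.2239]
(np.float64(316.3158523782711), np.float64(237.14207085050492))
(np.float64(317.0540232373179), np.float64(214.93108900705533))
```

View pics/w2.png

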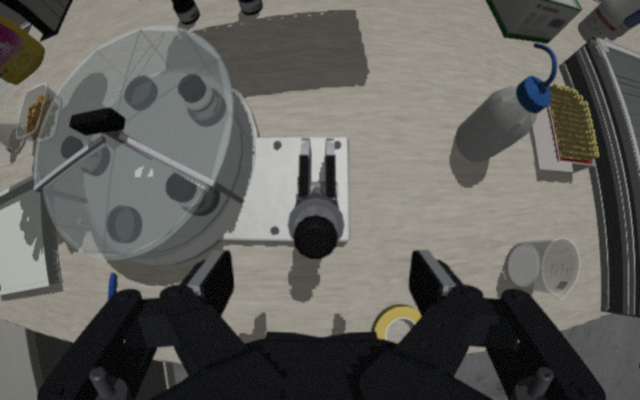

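```bash
python3 -m crank '.01 0 -.024 0 0 0 .085; .02 .001 -.048 0 0 0 .085; .03 .001 -.072 0 0 0 .085; .039 .001 -.095 0 0 0 .085; .039 .001 -.095 0 0 0 .085; .039 .001 -.095 0 0 0 .085;.039 .001 -.095 0 0 0 .03;.039 .001 -.095 0 0 0 .03;.039 .001 -.095 0 0 0 .03;.039 .001 -.095 0 0 0 .02;.039 .001 -.095 0 0 0 .02;.039 .001 -.095 0 0 0 .02' 50
```

```text
time: 3.45
tcp_pos: [0.4831, -0.2436, 0.1277]
tcp_rot: [0.005, 0.98, -0.014, 0.199]
force: [-4.5, 4.5, 9.7]
width: 0.441
finger_force: 48.8
```

Run:
```python
from h import *
snap("wrist","w3",(200,130,440,330),2.5); o=r.observe(); print(o["force"],o["width"],o["finger_force"])
im=cv2.imread("pics/w3.png"); r.grab_frame
s=r.grab_frame("scene")[:,:,::-1]; cv2.imwrite("pics/s3.png",s)
im[:200,400:]=0; z=cv2.resize(s[120:240,330:450],(200,200)); im[:200,400:]=z; cv2.imwrite("pics/w3.png",im)
```

```text
[-4.7887  4.4176  7.9909] 0.4360973183911229 48.849631547927856
```

View pics/w3.png

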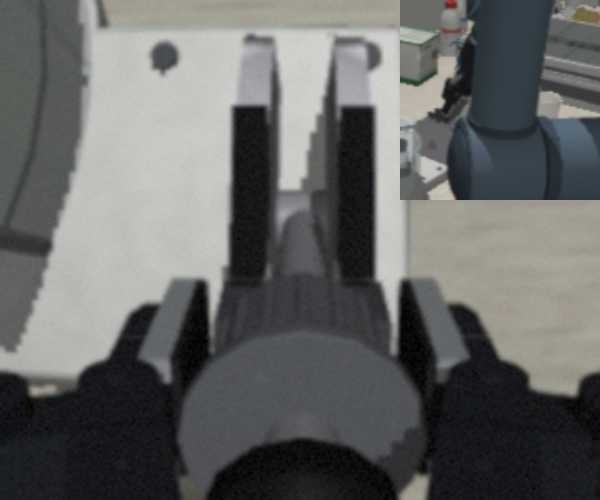

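The pads have closed on the ribbed sleeve, just below the flange. Next I lift along the lever.

```bash
python3 -m crank '-.0016 0 .004 0 0 0 .02; -.0032 0 .008 0 0 0 .02; -.0049 0 .0117 0 0 0 .02; -.0049 0 .0117 0 0 0 .02; -.0049 0 .0117 0 0 0 .02'
python3 - <<'E'
from h import *
snap("wrist","w4",(200,130,440,330),2.5);o=r.observe(); print(o["tcp_pos"],o["force"],o["width"],o["finger_force"])
E
```

```text
time: 4.05
tcp_pos: [0.4777, -0.2433, 0.1378]
tcp_rot: [0.004, 0.98, -0.014, 0.199]
force: [3.6, 0.5, -4.0]
width: 0.438
finger_force: 50.8
[ 0.4777 -0.2433  0.1377] [ 3.6125  1.6762 -3.3299] 0.4428506787684973 50.78856825828552
```

View pics/w4.png

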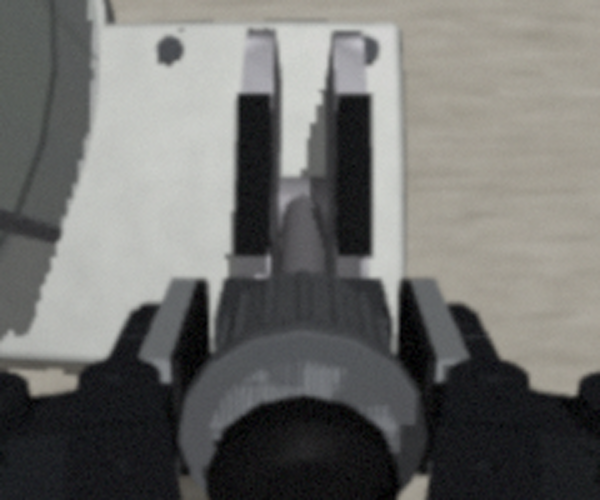

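```bash
python3 -m crank '0 0 .001 0 0 0 .02; .0091 -.0003 .0043 .004 .1 0 .02; .0185 -.0007 .0067 .008 .2 0 .02; .0281 -.001 .0082 .011 .3 0 .02; .0378 -.0014 .0087 .015 .4 0 .02; .0475 -.0018 .0082 .019 .5 0 .02; .0571 -.0022 .0067 .023 .6 0 .02; .0664 -.0025 .0043 .027 .7 0 .02; .0757 -.0029 .001 .03 .8 0 .02; .0757 -.0029 .001 .03 .8 0 .02; .0757 -.0029 .001 .03 .8 0 .02'
python3 - <<'E'
from h import *
snap("wrist","w5",(200,130,440,330),2.5);o=r.observe(); print(o["tcp_pos"],o["force"],o["width"],o["finger_force"])
d=o["tcp_pos"]-[.516,-.247,.05];print(np.arctan2(d[0],d[2]),np.hypot(d[0],d[2]))
E
```

```text
time: 5.2
tcp_pos: [0.5514, -0.2458, 0.1366]
tcp_rot: [-0.006, 0.979, -0.014, -0.203]
force: [-7.4, 2.3, -1.5]
width: 0.439
finger_force: 50.9
[ 0.5516 -0.2458  0.137 ] [-7.228   3.1445 -2.0707] 0.4386875927819488 50.93051612377167
0.38835029504881124 0.09403388013525821
```

View pics/w5.png

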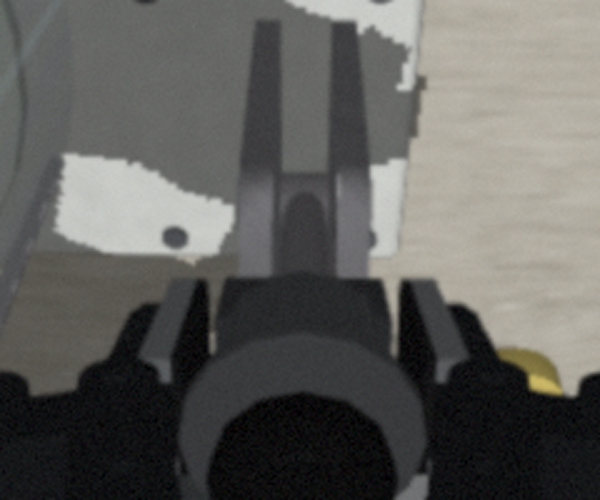

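```bash
python3 -m crank '.002 0 0 0 0 0 .02; .002 0 0 0 0 0 .02; .0005 0 -.004 0 0 0 .02; -.001 0 -.008 0 0 0 .02; -.003 0 -.0115 0 0 0 .02; -.003 0 -.0115 0 0 0 .02;-.003 0 -.0115 0 0 0 .02'
python3 - <<'E'
from h import *
snap("wrist","w6");o=r.observe(); print(o["tcp_pos"],o["force"],o["width"],o["finger_force"])
d=o["tcp_pos"]-[.516,-.247,.05];print(np.arctan2(d[0],d[2]),np.hypot(d[0],d[2]))
E
```

```text
time: 5.95
tcp_pos: [0.5475, -0.2457, 0.1266]
tcp_rot: [-0.006, 0.979, -0.014, -0.203]
force: [-11.8, 3.4, 1.4]
width: 0.436
finger_force: 50.9
[ 0.5475 -0.2457  0.1267] [-11.1906   3.9957   1.1468] 0.4366274084398372 50.940765738487244
0.39002621855091796 0.08296125199176475
```

```bash
python3 -m crank '0 0 0 0 0 0 .085;0 0 0 0 0 0 .085;0 0 0 0 0 0 .085;0 0 0 0 0 0 .085;.01 0 .024 0 0 0 .085; .02 -.001 .048 0 0 0 .085; .03 -.001 .071 0 0 0 .085;.04 -.001 .095 0 0 0 .085;.03 0 .14 -.005 -.13 0 .085;.01 .02 .18 -.01 -.26 0 .085;-.02 .06 .205 -.015 -.4 0 .085;-.04 .105 .205 -.015 -.4 0 .085'; python3 -m crank '0 .05 0 0 0 0 .085;0 .1 0 0 0 0 .085;0 .105 0 0 0 0 .085;0 .105 0 0 0 0 .085'
python3 - <<'E'
from h import *
snap("wrist","w7");print(r.observe()["tcp_pos"])
c=cal("wrist");print(proj("wrist",[.5675,-.035,.168],c))
E
```

```text
time: 7.2
tcp_pos: [0.5119, -0.1468, 0.3376]
tcp_rot: [0.002, 1.0, -0.016, 0.005]
force: [1.0, -0.0, 0.7]
width: 0.994
finger_force: 0.0
time: 7.6
tcp_pos: [0.5129, -0.0402, 0.3327]
tcp_rot: [0.0, 1.0, -0.013, 0.001]
force: [-0.2, -0.5, 0.1]
width: 0.992
finger_force: 0.0
[ 0.513  -0.0413  0.3325]
(np.float64(312.1860215610345), np.float64(135.94562125491836))
```

View pics/w7.png

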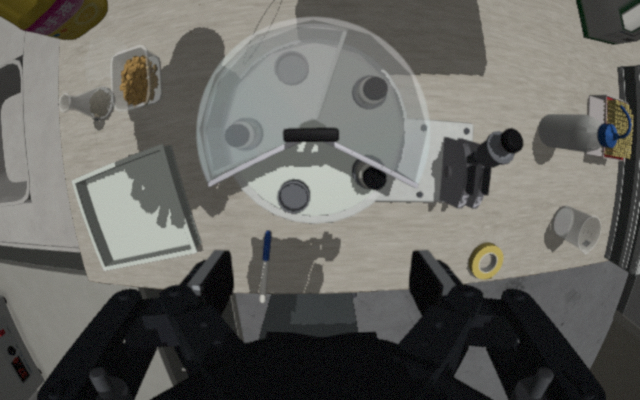

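The guard is open and the lever leans back (knob at 511,141). The carousel knob is a bar centred near (311,134). The caps are at (374,176), (372,90) and (243,134), and the port has an empty pocket at (293,196). The tray corners are at (75,182), (163,147), (199,247) and (104,268).

Run:
```python
from h import *
c=cal("wrist"); g=cv2.imread("pics/w7_full.png",0)
m=(g[120:150,275:350]<45).astype(np.uint8); n,l,s,ce=cv2.connectedComponentsWithStats(m)
i=1+np.argmax(s[1:,4]); print(ce[i]+[275,120],s[i])
ys,xs=np.where(l==i); P=np.array([onz("wrist",a+275,b+120,.164,c) for a,b in zip(xs,ys)])
w,V=np.linalg.eigh(np.cov(P[:,:2].T)); A=P.mean(0);print("knob",A,np.degrees(np.arctan2(V[1,1],V[0,1])))
A=np.array([.5675,-.036])
for q in[(374,176),(372,89),(243,132)]:
  p=onz("wrist",*q,.104,c);d=p[:2]-A;print("cap",p,np.hypot(*d),np.degrees(np.arctan2(d[1],d[0]))%360)
p=onz("wrist",293,200,.038,c);d=p[:2]-A;print("empty",p,np.hypot(*d),np.degrees(np.arctan2(d[1],d[0]))%360)
for q in[(209,184),(412,184)]: p=onz("wrist",*q,.127,c);d=p[:2]-A;print("edge",p,np.hypot(*d),np.degrees(np.arctan2(d[1],d[0]))%360)
T=[onz("wrist",*q,.036,c) for q in[(75,182),(163,147),(199,247),(104,268)]];print(np.array(T),np.mean(T,0))
print("leverknob",onz("wrist",511,141,.19,c))
```

```text
[310.5663 134.744 ] [  9   8  54  14 664]
knob [ 0.5687 -0.0333  0.164 ] 89.12013772196428
cap [ 0.5146 -0.1076  0.104 ] 0.08897649941809646 233.53042259662612
cap [ 0.621  -0.1061  0.104 ] 0.08822007423991308 307.35855086870464
cap [0.574 0.051 0.104] 0.08721158651683472 85.69329089491967
empty [ 0.4706 -0.0002  0.038 ] 0.10331804396768085 159.72939027777693
edge [0.5155 0.0922 0.127 ] 0.13833469367899515 112.08621202378546
edge [ 0.5084 -0.1498  0.127 ] 0.12827861283590664 242.55968651299787
[[0.5179 0.4109 0.036 ]
 [0.5612 0.2012 0.036 ]
 [0.3962 0.1593 0.036 ]
 [0.3472 0.3815 0.036 ]] [0.4556 0.2882 0.036 ]
leverknob [ 0.5666 -0.2435  0.19  ]
```

```bash
python3 -m crank '.005 .001 -.01 0 0 .14 .085; .01 .002 -.02 0 0 .28 .085; .02 .003 -.03 0 0 .42 .085; .03 .004 -.04 0 0 .56 .085; .04 .005 -.06 0 0 .70 .085;.05 .006 -.08 0 0 .84 .085;.0555 .007 -.1 0 0 .98 .085;.0555 .007 -.12 0 0 1.12 .085;.0555 .007 -.13 0 0 1.26 .085;.0555 .007 -.13 0 0 1.40 .085;.0555 .007 -.13 0 0 1.54 .085;.0555 .007 -.13 0 0 1.58 .085'
python3 -m crank '0 0 0 0 0 0 .085;0 0 0 0 0 0 .085'
python3 - <<'E'
from h import *
c=cal("wrist"); snap("wrist","w8"); print(r.observe()["joints"])
g=cv2.imread("pics/w8_full.png",0)
print(proj("wrist",[.5685,-.034,.168],c)); cc=cal("top")
g=cv2.imread("pics/w7_full.png",0); m=(g[120:165,490:530]<35).astype(np.uint8); n,l,s,ce=cv2.connectedComponentsWithStats(m);i=1+np.argmax(s[1:,4]); print("lk",ce[i]+[490,120],s[i])
E
```

```text
time: 8.85
tcp_pos: [0.5685, -0.0363, 0.2017]
tcp_rot: [-0.0, 0.714, 0.701, -0.0]
force: [-0.1, 0.0, -0.1]
width: 0.999
finger_force: 0.0
time: 9.05
tcp_pos: [0.5684, -0.0355, 0.202]
tcp_rot: [-0.0, 0.715, 0.699, -0.0]
force: [0.2, 1.0, -0.3]
width: 0.997
finger_force: 0.0
[-0.2609  0.0867  1.792  -0.0001  1.2631 -0.2396]
(np.float64(320.2299242726728), np.float64(229.98973213625408))
lk [510.7744 140.7974] [ 10   9  22  24 390]
```

View pics/w8.png

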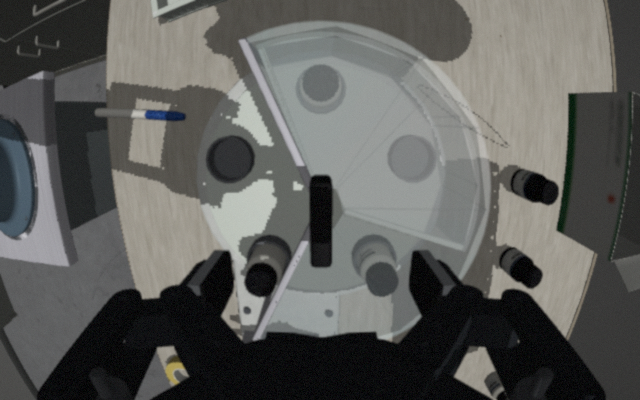

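The knob bar lies vertically at columns 310–332, centred between the fingers. Next I descend, grip and turn −55°.

```bash
python3 -m crank '0 .003 -.03 0 0 0 .085;0 .003 -.064 0 0 0 .05;0 .003 -.064 0 0 0 .03;0 .003 -.064 0 0 0 .01;0 .003 -.064 0 0 0 .005;0 .003 -.064 0 0 0 .005;0 .003 -.064 0 0 0 .005;0 .003 -.064 0 0 0 .005;0 .003 -.064 0 0 0 .005' 40
```

```text
time: 10.0
tcp_pos: [0.5684, -0.0317, 0.1406]
tcp_rot: [0.0, 0.714, 0.7, -0.0]
force: [-6.1, -0.7, 6.7]
width: 0.153
finger_force: 41.2
```

```bash
python3 -m crank '0 0 0 0 0 -.1 .005;0 0 0 0 0 -.2 .005;0 0 0 0 0 -.3 .005;0 0 0 0 0 -.4 .005;0 0 0 0 0 -.5 .005;0 0 0 0 0 -.6 .005;0 0 0 0 0 -.7 .005;0 0 0 0 0 -.8 .005;0 0 0 0 0 -.9 .005;0 0 0 0 0 -.97 .005;0 0 0 0 0 -.97 .005'
```

```text
time: 11.1
tcp_pos: [0.568, -0.0315, 0.1406]
tcp_rot: [0.0, 0.958, 0.286, -0.001]
force: [-9.6, 0.0, 7.3]
width: 0.156
finger_force: 41.4
```

```bash
python3 -m crank '0 0 0 0 0 0 .085;0 0 0 0 0 0 .085;0 0 0 0 0 0 .085;0 0 .04 0 0 0 .085;-.03 0 .08 0 0 -.12 .085;-.07 0 .11 0 0 -.24 .085;-.11 0 .12 0 0 -.36 .085;-.14 0 .12 0 0 -.48 .085;-.16 0 .12 0 0 -.58 .085;-.16 0 .12 0 0 -.58 .085;-.16 0 .12 0 0 -.58 .085'
python3 - <<'E'
from h import *
c=cal("wrist"); snap("wrist","w9"); print(r.observe()["tcp_pos"])
for P in([.568,-.033,.168],[.472,-.0294,.104],[.472,-.0294,.104-.016]): print(proj("wrist",P,c))
E
```

```text
time: 12.2
tcp_pos: [0.4088, -0.0314, 0.2586]
tcp_rot: [0.0, 1.0, 0.002, 0.001]
force: [-0.5, -0.8, 0.4]
width: 0.995
finger_force: 0.0
[ 0.409  -0.0314  0.2585]
(np.float64(322.78784718540624), np.float64(7.335413378023247))
(np.float64(318.2784658453508), np.float64(127.28323244969525))
(np.float64(318.405081551908), np.float64(127.13880268146858))
```

View pics/w9.png

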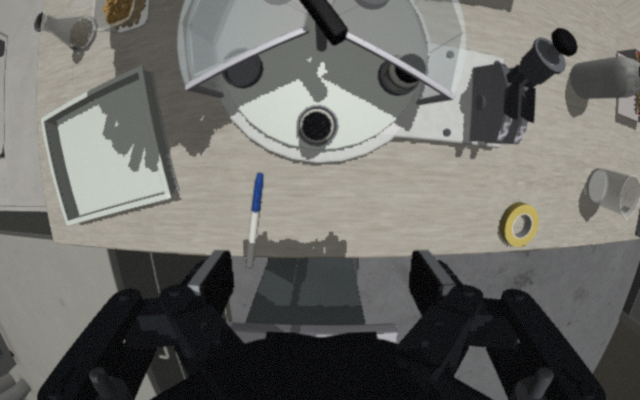

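The bottle's cap is at (318,126), exactly as predicted. The lever is open, and the tray is at (43,120), (141,67), (176,198), (70,222). Next I grasp the bottle.

```bash
python3 -m crank '.03 .001 -.03 0 0 0 .085;.063 .002 -.06 0 0 0 .085;.063 .002 -.1 0 0 0 .085;.063 .002 -.14 0 0 0 .075;.063 .002 -.17 0 0 0 .075;.063 .002 -.1925 0 0 0 .075;.063 .002 -.1925 0 0 0 .075;.063 .002 -.1925 0 0 0 .03;.063 .002 -.1925 0 0 0 .02;.063 .002 -.1925 0 0 0 .02;.063 .002 -.1925 0 0 0 .02;.063 .002 -.1925 0 0 0 .02' 40
python3 - <<'E'
from h import *
c0=None
from scipy.spatial.transform import Rotation as R
im=cv2.imread("pics/t0_full.png"); print(im[226,225],im[190,180])
import numpy as np
# tray from top camera: white rim/floor mask
f=r.grab_frame("top")[:,:,::-1].copy(); cv2.imwrite("pics/t9_full.png",f)
E
```

```text
time: 13.45
tcp_pos: [0.4729, -0.0297, 0.0676]
tcp_rot: [0.001, 1.0, 0.001, 0.002]
force: [-0.6, -0.6, 6.8]
width: 0.393
finger_force: 39.8
[188 197 190] [146 150 152]
```

```bash
python3 -m crank '0 0 .03 0 0 0 .02;0 0 .07 0 0 0 .02;0 0 .11 0 0 0 .02;0 0 .14 0 0 0 .02;0 .02 .14 0 0 0 .02;-.01 .06 .14 0 0 .05 .02;-.02 .1 .14 0 0 .1 .02'
cat > tray.py <<'E'
from h import *
def tray(f):
    b=f[195:260,190:268].astype(int); m=((b[:,:,1]-b[:,:,2]>=3)).astype(np.uint8)
    m=cv2.morphologyEx(cv2.morphologyEx(m,cv2.MORPH_OPEN,np.ones((3,3))),cv2.MORPH_CLOSE,np.ones((7,7)))
    n,l,s,ce=cv2.connectedComponentsWithStats(m); i=1+np.argmax(s[1:,4])
    ys,xs=np.where(l==i); c=cal("top")
    P=np.array([onz("top",x+190,y+195,.02,c)[:2] for x,y in zip(xs,ys)],np.float32)
    return s[i],cv2.minAreaRect(P)
if __name__=="__main__":
    f=np.ascontiguousarray(r.grab_frame("top")[:,:,::-1]); cv2.imwrite("pics/tl_full.png",f); print(tray(f))
E
python3 - <<'E'
from tray import *
for n in("t0","t9"): print(tray(cv2.imread(f"pics/{n}_full.png")))
c=None
E
python3 tray.py
```

```text
time: 14.2
tcp_pos: [0.4512, 0.0715, 0.2065]
tcp_rot: [0.0, 0.999, 0.051, 0.001]
force: [0.2, 0.1, -0.7]
width: 0.394
finger_force: 40.2
(array([  10,    7,   59,   49, 2236], dtype=int32), ((0.45556074380874634, 0.2965916395187378), (0.18697476387023926, 0.22418954968452454), 11.577930450439453))
(array([  10,    7,   58,   49, 2245], dtype=int32), ((0.45511624217033386, 0.29667407274246216), (0.18625153601169586, 0.22278061509132385), 12.270939826965332))
(array([  10,    0,   68,   65, 3216], dtype=int32), ((0.4429742991924286, 0.27664995193481445), (0.2684309184551239, 0.28071558475494385), 2.5675559043884277))
```

```bash
python3 -m crank '.01 .045 0 0 0 .05 .02;.02 .09 0 0 0 .11 .02;.03 .135 0 0 0 .11 .02;.045 .18 0 0 0 .11 .02;.053 .225 -.02 0 0 .11 .02;.053 .2315 -.06 0 0 .11 .02;.053 .2315 -.1 0 0 .11 .02;.053 .2315 -.1 0 0 .11 .02'
python3 - <<'E'
from tray import *
snap("wrist","w10"); print(cal("wrist"))
c=cal("wrist")
for s in(-.084,.084):
  for t in(-.104,.104): print(proj("wrist",[.455+s*.978-t*.208,.293+s*.208+t*.978,.036],c))
E
```

```text
time: 15.05
tcp_pos: [0.4996, 0.301, 0.0996]
tcp_rot: [0.002, 0.994, 0.106, -0.006]
force: [-1.1, 0.2, -1.6]
width: 0.393
finger_force: 40.3
(array([[309.7069,   0.    , 320.957 ],
       [  0.    , 309.7069, 205.4192],
       [  0.    ,   0.    ,   1.    ]]), array([[ 0.2105, -0.9776,  0.0012],
       [-0.9424, -0.2026,  0.2663],
       [-0.2601, -0.0571, -0.9639]]), array([0.1882, 0.533 , 0.4035]))
(np.float64(429.248143457259), np.float64(350.27083160543793))
(np.float64(207.39203320927786), np.float64(349.4561298720841))
(np.float64(459.3036824797036), np.float64(169.68681876113493))
(np.float64(177.2922072032351), np.float64(169.24495204998533))
```

View pics/w10.png

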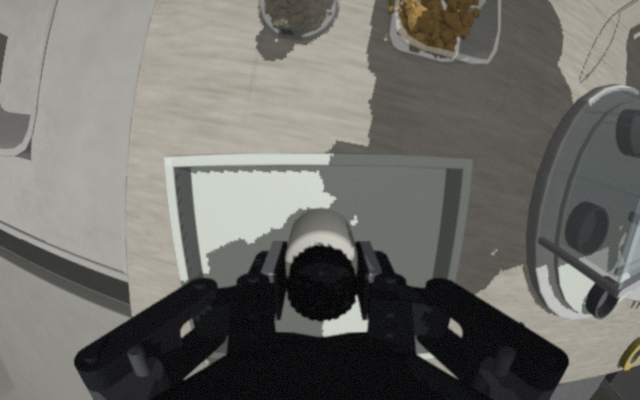

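The tray is where I estimated it, and the bottle is hanging upright. Next I lower it and release.

```bash
python3 -m crank '0 0 -.03 0 0 0 .02;0 0 -.055 0 0 0 .02;0 0 -.0655 0 0 0 .02;0 0 -.0655 0 0 0 .02;0 0 -.0655 0 0 0 .06;0 0 -.0655 0 0 0 .06;0 0 -.0655 0 0 0 .06;0 0 -.0655 0 0 0 .06;0 0 -.03 0 0 0 .06;0 0 .02 0 0 0 .06;0 0 .07 0 0 0 .06;0 0 .12 0 0 0 .06'
```

```text
time: 16.3
tcp_pos: [0.504, 0.3022, 0.2279]
tcp_rot: [-0.0, 0.994, 0.106, 0.0]
force: [0.5, 0.2, -0.4]
width: 0.701
finger_force: 0.0
```

```bash
python3 -m crank '.01 -.045 0 0 0 .1 .085;.02 -.09 0 0 0 .2 .085;.03 -.135 0 0 0 .3 .085;.04 -.18 0 0 0 .37 .085;.05 -.225 0 0 0 .37 .085;.063 -.27 0 0 0 .37 .085;.063 -.31 -.01 0 0 .37 .085;.063 -.335 -.02 0 0 .37 .085;.063 -.335 -.02 0 0 .37 .085;.063 -.335 -.02 0 0 .37 .085'
python3 - <<'E'
from tray import *
snap("wrist","w11"); c=cal("wrist"); print(r.observe()["tcp_pos"])
f=np.ascontiguousarray(r.grab_frame("top")[:,:,::-1]); cv2.imwrite("pics/t11_full.png",f); print(tray(f))
a=cv2.imread("pics/w11_full.png"); b=cv2.resize(f[190:265,185:275],(270,225)); a[:225,:270]=b; cv2.imwrite("pics/w11.png",a)
E
```

```text
time: 17.3
tcp_pos: [0.5672, -0.0327, 0.2058]
tcp_rot: [-0.0, 0.958, 0.286, -0.0]
force: [0.1, -0.5, 0.4]
width: 0.997
finger_force: 0.0
[ 0.5674 -0.0321  0.2062]
(array([  10,    7,   68,   58, 2389], dtype=int32), ((0.4261644184589386, 0.274813711643219), (0.24103891849517822, 0.278171569108963), 3.888380527496338))
```

View pics/w11.png

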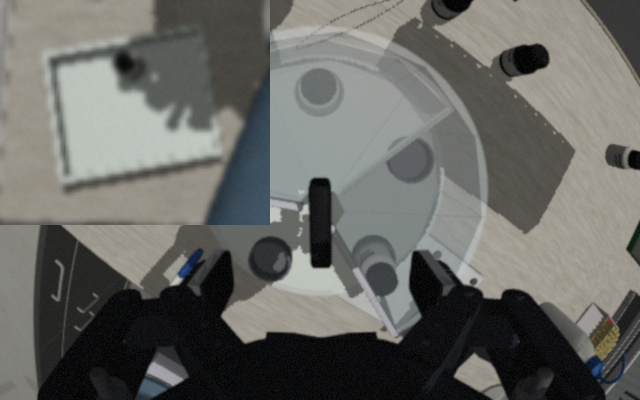

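The first bottle stands upright in the tray (inset 122,65), the tray hasn't moved, and the knob bar is aligned with the fingers. Those were my 14 views, so I go on with numeric checks only.

```bash
python3 -m crank '0 0 -.03 0 0 0 .085;0 0 -.0675 0 0 0 .05;0 0 -.0675 0 0 0 .03;0 0 -.0675 0 0 0 .01;0 0 -.0675 0 0 0 .005;0 0 -.0675 0 0 0 .005;0 0 -.0675 0 0 0 .005;0 0 -.0675 0 0 0 .005' 40; python3 -m crank '0 0 0 0 0 -.12 .005;0 0 0 0 0 -.24 .005;0 0 0 0 0 -.36 .005;0 0 0 0 0 -.48 .005;0 0 0 0 0 -.6 .005;0 0 0 0 0 -.72 .005;0 0 0 0 0 -.84 .005;0 0 0 0 0 -.96 .005;0 0 0 0 0 -1.08 .005;0 0 0 0 0 -1.2 .005;0 0 0 0 0 -1.248 .005;0 0 0 0 0 -1.248 .005'
```

```text
time: 18.2
tcp_pos: [0.5681, -0.0315, 0.1409]
tcp_rot: [-0.001, 0.958, 0.287, 0.001]
force: [-4.3, 6.6, 6.6]
width: 0.157
finger_force: 41.0
time: 19.4
tcp_pos: [0.5681, -0.031, 0.1409]
tcp_rot: [-0.002, 0.945, -0.327, 0.0]
force: [-3.8, 7.9, 6.2]
width: 0.157
finger_force: 41.0
```

```bash
python3 -m crank '0 0 0 0 0 0 .085;0 0 0 0 0 0 .085;0 0 0 0 0 0 .085;0 0 .04 0 0 0 .085;-.03 0 .08 0 0 .12 .085;-.07 0 .11 0 0 .25 .085;-.11 0 .118 0 0 .38 .085;-.14 0 .118 0 0 .51 .085;-.159 0 .118 0 0 .62 .085;-.159 0 .118 0 0 .667 .085;-.159 0 .118 0 0 .667 .085'
cat > cap.py <<'E'
from h import *
import sys
c=cal("wrist"); snap("wrist",sys.argv[1]); g=cv2.imread(f"pics/{sys.argv[1]}_full.png",0); o=r.observe()
u,v=map(int,proj("wrist",[.472,-.028,.104],c)); w=32
for th in(40,55):
    m=(g[v-w:v+w,u-w:u+w]<th).astype(np.uint8); n,l,s,ce=cv2.connectedComponentsWithStats(m)
    for i in range(1,n):
        if s[i,4]>60: p=ce[i]+[u-w,v-w]; print(th,p,s[i],onz("wrist",*p,.104,c))
ci=cv2.HoughCircles(cv2.medianBlur(g,3)[v-w:v+w,u-w:u+w],cv2.HOUGH_GRADIENT,1,20,param1=80,param2=14,minRadius=12,maxRadius=24); print(ci)
print((u,v),o["tcp_pos"],o["tcp_rot"])
K=onz;
E
python3 cap.py w12
python3 - <<'E'
from h import *
g=cv2.imread("pics/w9_full.png",0);m=(g[95:159,286:350]<40).astype(np.uint8);print(cv2.connectedComponentsWithStats(m)[2:])
E
```

```text
time: 20.5
tcp_pos: [0.4081, -0.033, 0.2567]
tcp_rot: [0.0, 1.0, -0.0, 0.001]
force: [-0.5, -0.8, 0.2]
width: 1.0
finger_force: 0.0
40 [316.2284 126.2561] [ 21  19  27  27 578] [ 0.4723 -0.0293  0.104 ]
55 [316.1664 126.5073] [ 21  19  28  28 619] [ 0.472  -0.0293  0.104 ]
[[[34.5 31.5 14.7]]]
(314, 126) [ 0.4084 -0.033   0.2566] [ 0.0002  1.     -0.0003  0.0004]
(array([[   0,    0,   64,   64, 3527],
       [  17,   18,   27,   27,  569]], dtype=int32), array([[31.7443, 31.5872],
       [29.9859, 30.9596]]))
```

```bash
python3 -m crank '.03 .001 -.03 0 0 0 .085;.064 .0035 -.06 0 0 0 .085;.064 .0035 -.1 0 0 0 .085;.064 .0035 -.14 0 0 0 .075;.064 .0035 -.17 0 0 0 .075;.064 .0035 -.190 0 0 0 .075;.064 .0035 -.190 0 0 0 .075;.064 .0035 -.190 0 0 0 .03;.064 .0035 -.190 0 0 0 .02;.064 .0035 -.190 0 0 0 .02;.064 .0035 -.190 0 0 0 .02;.064 .0035 -.190 0 0 0 .02' 40; python3 -m crank '0 0 .03 0 0 0 .02;0 0 .07 0 0 0 .02;0 0 .11 0 0 0 .02;0 0 .14 0 0 0 .02;0 .02 .14 0 0 0 .02;-.01 .06 .14 0 0 .05 .02;-.01 .1 .14 0 0 .1 .02;-.01 .145 .14 0 0 .15 .02;-.015 .19 .14 0 0 .21 .02;-.018 .235 .14 0 0 .21 .02;-.018 .28 .14 0 0 .21 .02'; python3 -m crank '0 .04 -.03 0 0 0 .02; 0 .04 -.06 0 0 0 .02;0 .04 -.06 0 0 0 .02;0 .04 -.06 0 0 0 .02'
cat > edge.py <<'E'
from h import *
import sys
c=cal("wrist"); snap("wrist",sys.argv[1]); b=cv2.imread(f"pics/{sys.argv[1]}_full.png").astype(int); o=r.observe(); print(o["tcp_pos"],o["tcp_rot"],o["width"],o["finger_force"])
T=np.array([.455,.293]);e=np.array([.978,.208]);f=np.array([-.208,.978])
# outer rim crossings along rays from the tray centre, height .036
for nm,d,h,off in(("+x",e,.088,f*.06),("+x",e,.088,-f*.06),("+y",f,.108,e*.05),("-y",-f,.108,e*.05)):
    s=np.arange(h-.045,h+.045,.002); px=[proj("wrist",[*(T+off+d*t),.036],c) for t in s]
    print(nm,[(round((t-h)*1000),int(b[int(v),int(u),1]-b[int(v),int(u),2]),int(b[int(v),int(u),1])) for t,(u,v) in zip(s,px) if 0<=u<640 and 0<=v<400][::2])
E
python3 edge.py w13
```

```text
time: 21.75
tcp_pos: [0.4738, -0.0297, 0.0681]
tcp_rot: [0.001, 1.0, 0.0, 0.002]
force: [-1.3, 0.1, 5.6]
width: 0.391
finger_force: 39.8
time: 22.85
tcp_pos: [0.4536, 0.2526, 0.2067]
tcp_rot: [-0.0, 0.994, 0.105, 0.0]
force: [0.5, -0.5, -0.3]
width: 0.391
finger_force: 40.2
time: 23.25
tcp_pos: [0.4541, 0.2905, 0.1464]
tcp_rot: [0.0, 0.994, 0.105, -0.0]
force: [-0.5, -1.0, -0.5]
width: 0.396
finger_force: 40.3
[0.4551 0.2905 0.1476] [-0.0002  0.9945  0.1048  0.0009] 0.39174129385440504 40.279644766123965
+x [(-45, 6, 211), (-41, 7, 211), (-37, 6, 212), (-33, 7, 210), (-29, 7, 212), (-25, 7, 213), (-21, 6, 213), (-17, 6, 211), (-13, 7, 213), (-9, 7, 212), (-5, 6, 213), (-1, 5, 210), (3, 5, 214), (7, 6, 214), (11, 6, 210), (15, 3, 112), (19, 5, 113), (23, 2, 67), (27, 6, 201), (31, 6, 209), (35, -3, 168), (39, -4, 157), (43, -7, 159)]
+x [(-45, 2, 113), (-41, 3, 112), (-37, 4, 110), (-33, 4, 116), (-29, 4, 114), (-25, 6, 114), (-21, 4, 112), (-17, 4, 115), (-13, 2, 112), (-9, 4, 112), (-5, 5, 115), (-1, 4, 111), (3, 3, 111), (7, 3, 114), (11, 4, 115), (15, 2, 113), (19, 2, 109), (23, 1, 65), (27, 2, 100), (31, 4, 108), (35, -1, 90), (39, -2, 83), (43, -2, 90)]
+y [(-45, 7, 209), (-41, 8, 211), (-37, 7, 213), (-33, 6, 210), (-29, 3, 112), (-25, 4, 86), (-21, 4, 85), (-17, 5, 210), (-13, 6, 206), (-9, -5, 169), (-5, -3, 167), (-1, -3, 162), (3, -5, 160), (7, -3, 166), (11, -5, 165), (15, -4, 165), (19, -5, 161), (23, -5, 161), (27, -5, 165), (31, -5, 168), (35, -5, 163), (39, -6, 166), (43, -4, 166)]
-y [(-45, 4, 112), (-41, 2, 110), (-37, 3, 113), (-33, 3, 112), (-29, 3, 111), (-25, 5, 113), (-21, 4, 112), (-17, 6, 111), (-13, 4, 112), (-9, 4, 113), (-5, 4, 113), (-1, 3, 109), (3, 2, 66), (7, 2, 66), (11, 1, 68), (15, 3, 111), (19, 3, 109), (23, -4, 96), (27, -5, 93), (31, -3, 87), (35, -1, 89), (39, -2, 90), (43, -1, 93)]
```

The tray has been knocked about 31 mm in +x and −16 mm in y. I'll locate the bottle that's in it before placing this one.

```bash
cat > caps.py <<'E'
from h import *
import sys
c=cal("wrist")
if len(sys.argv)>2: snap("wrist",sys.argv[1])
b=cv2.imread(f"pics/{sys.argv[1]}_full.png"); g=b.max(2)
m=(g<50).astype(np.uint8); n,l,s,ce=cv2.connectedComponentsWithStats(m)
for i in range(1,n):
    P=onz("wrist",*ce[i],.07,c)
    if s[i,4]>80 and .3<P[0]<.65 and .12<P[1]<.45: print(ce[i],s[i],P)
E
python3 caps.py w13
python3 - <<'E'
from h import *
c=cal("wrist"); print(proj("wrist",[.538,.293,.07],c),proj("wrist",[.504,.302,.07],c))
E
```

```text
[340.8302 100.9822] [ 321   81   40   40 1178] [0.5391 0.2933 0.07  ]
[321.2564 341.1636] [   75   242   494   158 48515] [0.3371 0.2643 0.07  ]
(np.float64(340.88680083926647), np.float64(102.54704014015326)) (np.float64(318.40298973895807), np.float64(146.1579969005912))
```

```bash
python3 -m crank '.0335 -.007 -.03 0 0 0 .02;.0335 -.007 -.07 0 0 0 .02;.0335 -.007 -.1 0 0 0 .02;.0335 -.007 -.108 0 0 0 .02;.0335 -.007 -.108 0 0 0 .02;.0335 -.007 -.108 0 0 0 .02'
```

```text
time: 23.9
tcp_pos: [0.4897, 0.2841, 0.0408]
tcp_rot: [-0.0, 0.994, 0.105, 0.002]
force: [-0.1, -0.4, 0.0]
width: 0.393
finger_force: 40.3
```

```bash
python3 -m crank '0 0 -.0055 0 0 0 .02;0 0 -.0055 0 0 0 .02;0 0 -.0055 0 0 0 .06;0 0 -.0055 0 0 0 .06;0 0 -.0055 0 0 0 .06;0 0 -.0055 0 0 0 .06;0 0 .03 0 0 0 .06;0 0 .08 0 0 0 .06;0 0 .13 0 0 0 .06;0 0 .175 0 0 0 .06;0 0 .187 0 0 0 .085'; python3 caps.py w14 1;  python3 -m crank '.01 -.04 0 0 0 .14 .085;.02 -.08 0 0 0 .28 .085;.03 -.12 0 0 0 .42 .085;.04 -.16 0 0 0 .56 .085;.05 -.2 0 0 0 .7 .085;.06 -.24 0 0 0 .84 .085;.07 -.28 0 0 0 .98 .085;.077 -.315 0 0 0 1.12 .085;.077 -.315 0 0 0 1.26 .085;.077 -.315 0 0 0 1.4 .085;.077 -.315 0 0 0 1.54 .085;.077 -.315 0 0 0 1.68 .085'; python3 -m crank '0 0 0 0 0 .14 .085;0 0 0 0 0 .28 .085;0 0 -.01 0 0 .42 .085;0 0 -.02 0 0 .56 .085;0 0 -.02 0 0 .582 .085;0 0 -.02 0 0 .582 .085'
```

```text
time: 25.0
tcp_pos: [0.4905, 0.2848, 0.2319]
tcp_rot: [-0.001, 0.994, 0.105, 0.005]
force: [0.2, -0.4, 0.0]
width: 0.852
finger_force: 0.0
[322.3953 143.3266] [309 130  28  28 597] [0.5384 0.293  0.07  ]
[321.2804 192.1653] [308 178  28  29 617] [0.4899 0.2837 0.07  ]
time: 26.25
tcp_pos: [0.5637, -0.0311, 0.2227]
tcp_rot: [-0.002, 0.583, 0.812, -0.001]
force: [1.7, 0.0, -0.4]
width: 0.993
finger_force: 0.0
time: 26.85
tcp_pos: [0.5641, -0.031, 0.2038]
tcp_rot: [-0.001, 0.329, 0.944, -0.0]
force: [0.9, 0.1, -0.3]
width: 0.998
finger_force: 0.0
```

```bash
python3 -m crank '.003 0 -.03 0 0 0 .085;.003 0 -.064 0 0 0 .05;.003 0 -.064 0 0 0 .03;.003 0 -.064 0 0 0 .01;.003 0 -.064 0 0 0 .005;.003 0 -.064 0 0 0 .005;.003 0 -.064 0 0 0 .005;.003 0 -.064 0 0 0 .005' 40; python3 -m crank '0 0 0 0 0 -.13 .005;0 0 0 0 0 -.26 .005;0 0 0 0 0 -.39 .005;0 0 0 0 0 -.52 .005;0 0 0 0 0 -.65 .005;0 0 0 0 0 -.78 .005;0 0 0 0 0 -.91 .005;0 0 0 0 0 -1.04 .005;0 0 0 0 0 -1.17 .005;0 0 0 0 0 -1.3 .005;0 0 0 0 0 -1.43 .005;0 0 0 0 0 -1.56 .005';python3 -m crank '0 0 0 0 0 -.13 .005;0 0 0 0 0 -.26 .005;0 0 0 0 0 -.39 .005;0 0 0 0 0 -.52 .005;0 0 0 0 0 -.65 .005;0 0 0 0 0 -.78 .005;0 0 0 0 0 -.91 .005;0 0 0 0 0 -.95 .005;0 0 0 0 0 -.95 .005'
```

```text
time: 27.65
tcp_pos: [0.569, -0.0318, 0.1436]
tcp_rot: [0.002, 0.328, 0.945, -0.0]
force: [-2.5, -1.2, 6.2]
width: 0.153
finger_force: 40.9
time: 28.85
tcp_pos: [0.5679, -0.0319, 0.1436]
tcp_rot: [0.001, 0.899, 0.438, -0.0]
force: [-7.3, -1.3, 9.7]
width: 0.155
finger_force: 41.5
time: 29.75
tcp_pos: [0.5675, -0.0312, 0.1436]
tcp_rot: [0.0, 1.0, -0.019, -0.001]
force: [-7.9, 1.3, 11.7]
width: 0.154
finger_force: 41.7
```

Yaw is −2.2° as wanted, so I release, retract and look at the port.

```bash
python3 -m crank '0 0 0 0 0 0 .085;0 0 0 0 0 0 .085;0 0 0 0 0 0 .085;0 0 .04 0 0 0 .085;-.03 0 .08 0 0 0 .085;-.07 0 .11 0 0 0 .085;-.11 0 .116 0 0 .03 .085;-.14 0 .116 0 0 .03 .085;-.159 0 .116 0 0 .03 .085;-.159 0 .116 0 0 .03 .085;-.159 0 .116 0 0 .03 .085'; python3 cap.py w15
```

```text
time: 30.85
tcp_pos: [0.4092, -0.0313, 0.2574]
tcp_rot: [0.0, 1.0, -0.004, 0.001]
force: [0.2, 0.2, -0.3]
width: 0.997
finger_force: 0.0
40 [317.9135 127.6557] [ 21  20  27  27 578] [ 0.472  -0.0297  0.104 ]
55 [317.836 127.789] [ 20  19  28  28 616] [ 0.4719 -0.0296  0.104 ]
[[[34.5 31.5 14.1]]]
(316, 127) [ 0.4095 -0.0314  0.2574] [ 0.      1.     -0.0037  0.0003]
```

```bash
python3 -m crank '.03 .001 -.03 0 0 0 .085;.0625 .0017 -.06 0 0 0 .085;.0625 .0017 -.1 0 0 0 .085;.0625 .0017 -.14 0 0 0 .075;.0625 .0017 -.17 0 0 0 .075;.0625 .0017 -.1905 0 0 0 .075;.0625 .0017 -.1905 0 0 0 .075;.0625 .0017 -.1905 0 0 0 .03;.0625 .0017 -.1905 0 0 0 .02;.0625 .0017 -.1905 0 0 0 .02;.0625 .0017 -.1905 0 0 0 .02;.0625 .0017 -.1905 0 0 0 .02' 40; python3 -m crank '0 0 .03 0 0 0 .02;0 0 .07 0 0 0 .02;0 0 .11 0 0 0 .02;0 0 .14 0 0 0 .02;0 .02 .14 0 0 0 .02;-.01 .06 .14 0 0 .05 .02;-.01 .1 .14 0 0 .1 .02;-.01 .145 .14 0 0 .15 .02;-.015 .19 .14 0 0 .21 .02;-.025 .235 .14 0 0 .21 .02;-.033 .265 .14 0 0 .21 .02'; python3 -m crank '0 .038 -.03 0 0 0 .02; 0 .038 -.06 0 0 0 .02;0 .038 -.06 0 0 0 .02;0 .038 -.06 0 0 0 .02'; sed -i 's/T=np.array(.*;e=/T=np.array([.4886,.2838]);e=/' edge.py; python3 edge.py w16; python3 caps.py w16
```

```text
time: 32.1
tcp_pos: [0.4728, -0.03, 0.0685]
tcp_rot: [0.001, 1.0, -0.004, 0.002]
force: [-0.1, 1.0, 5.2]
width: 0.39
finger_force: 40.0
time: 33.2
tcp_pos: [0.4373, 0.2379, 0.2069]
tcp_rot: [-0.0, 0.995, 0.102, 0.0]
force: [1.4, -0.3, -0.6]
width: 0.391
finger_force: 40.4
time: 33.6
tcp_pos: [0.4381, 0.2732, 0.1468]
tcp_rot: [0.0, 0.995, 0.101, -0.0]
force: [1.3, 0.7, 0.1]
width: 0.385
finger_force: 40.4
[0.4391 0.2732 0.1481] [-0.0002  0.9949  0.1008  0.0009] 0.3867350897930104 40.424071668530814
+x [(-45, 6, 212), (-41, 6, 211), (-37, 7, 214), (-33, 5, 211), (-29, 6, 212), (-25, 6, 213), (-21, 3, 125), (-17, 4, 111), (-13, 2, 103), (-9, 2, 65), (-5, 2, 121), (-1, 8, 207), (3, 0, 175), (7, -6, 149), (11, -5, 151), (15, -4, 158), (19, -6, 159), (23, -2, 168), (27, -6, 152), (31, -8, 156), (35, -4, 164)]
+x [(-45, 3, 111), (-41, 3, 112), (-37, 4, 113), (-33, 3, 112), (-29, 3, 113), (-25, 2, 111), (-21, 4, 111), (-17, 2, 110), (-13, 4, 101), (-9, 3, 63), (-5, 4, 75), (-1, 4, 110), (3, -1, 94), (7, -3, 91), (11, -2, 85), (15, -3, 87), (19, -4, 88), (23, -1, 87), (27, -2, 85), (31, 1, 82
[... 201 characters left out ...]
 206), (7, -6, 157), (11, -3, 160), (15, -5, 166), (19, -5, 164), (23, -3, 168), (27, -5, 163), (31, -5, 166), (35, -5, 165), (39, -4, 166), (43, -4, 170)]
-y [(-45, 4, 112), (-41, 3, 115), (-37, 4, 112), (-33, 3, 111), (-29, 3, 111), (-25, 2, 110), (-21, 3, 112), (-17, 5, 112), (-13, 3, 71), (-9, 0, 66), (-5, 1, 64), (-1, 3, 110), (3, 3, 110), (7, -2, 88), (11, -1, 89), (15, -3, 87), (19, -5, 90), (23, -3, 90), (27, -2, 87), (31, -1, 84), (35, -3, 81), (39, -3, 83), (43, -3, 82)]
[320.764   74.8544] [ 302   55   40   40 1216] [0.5388 0.293  0.07  ]
[319.8946 144.3146] [ 301  125   39   39 1176] [0.4895 0.2836 0.07  ]
[321.305  341.0354] [   75   242   494   158 48888] [0.3207 0.2479 0.07  ]
```

The tray hasn't moved again (rims centred) and both bottles are standing. Next I place the third.

```bash
python3 -m crank '0 0 -.03 0 0 0 .02;0 0 -.07 0 0 0 .02;0 0 -.1 0 0 0 .02;0 0 -.1125 0 0 0 .02;0 0 -.1125 0 0 0 .02;0 0 -.1125 0 0 0 .02;0 0 -.1125 0 0 0 .02' ; python3 -m crank '0 0 0 0 0 0 .06;0 0 0 0 0 0 .06;0 0 0 0 0 0 .06;0 0 0 0 0 0 .06;0 0 .03 0 0 0 .06;0 0 .08 0 0 0 .06;0 0 .13 0 0 0 .06;0 0 .175 0 0 0 .06;0 0 .2 0 0 0 .085;0 0 .2 0 0 0 .085';python3 caps.py w17 1
```

```text
time: 34.35
tcp_pos: [0.4397, 0.2737, 0.0359]
tcp_rot: [-0.0, 0.995, 0.101, 0.001]
force: [0.5, 0.5, -0.7]
width: 0.386
finger_force: 42.3
time: 35.35
tcp_pos: [0.4407, 0.2744, 0.2394]
tcp_rot: [-0.001, 0.995, 0.101, 0.005]
force: [0.0, -1.1, 0.5]
width: 0.989
finger_force: 0.0
[321.7928  93.6421] [309  80  27  28 584] [0.5374 0.2928 0.07  ]
[321.0868 142.8681] [308 130  27  27 576] [0.4883 0.2834 0.07  ]
[321.511  190.2857] [309 177  26  27 546] [0.4404 0.2731 0.07  ]
```

All three bottles are upright in the tray. Back to the lever.

```bash
python3 -m crank '.01 -.04 .03 0 0 -.05 .085;.02 -.085 .06 0 0 -.1 .085;.03 -.13 .09 0 0 -.15 .085;.045 -.175 .09 0 0 -.2 .085;.06 -.22 .09 0 0 -.229 .085;.075 -.265 .09 0 0 -.229 .085;.09 -.31 .09 0 0 -.229 .085;.105 -.355 .09 0 0 -.229 .085;.12 -.4 .09 0 0 -.229 .085;.135 -.445 .09 0 0 -.229 .085;.147 -.49 .09 0 0 -.229 .085;.147 -.5215 .09 0 0 -.229 .085'; python3 -m crank '0 0 0 .005 .13 0 .085;0 0 -.02 .01 .26 0 .085;0 0 -.05 .015 .4 0 .085;0 0 -.08 .015 .4 0 .085;0 0 -.1 .015 .4 0 .085;0 0 -.1 .015 .4 0 .085;0 0 -.1 .015 .4 0 .085'
python3 - <<'E'
from h import *
snap("wrist","w18"); c=cal("wrist"); print(r.observe()["tcp_pos"]); g=cv2.imread("pics/w18_full.png",0)
print([proj("wrist",[.516+s*.389,-.2475-s*.015,.05+s*.921],c) for s in(.152,.104)])
m=(g[:250,270:370]<35).astype(np.uint8);n,l,s,ce=cv2.connectedComponentsWithStats(m)
for i in range(1,n):
  if s[i,4]>150: print(ce[i]+[270,0],s[i])
E
```

```text
time: 36.6
tcp_pos: [0.5851, -0.2505, 0.3205]
tcp_rot: [-0.001, 1.0, -0.014, -0.002]
force: [0.1, -0.0, -0.5]
width: 0.996
finger_force: 0.0
time: 37.3
tcp_pos: [0.5847, -0.2478, 0.223]
tcp_rot: [-0.005, 0.98, -0.013, -0.2]
force: [0.2, -0.2, 1.0]
width: 0.992
finger_force: 0.0
[ 0.5853 -0.2482  0.2246]
[(np.float64(323.19831419218036), np.float64(225.98333824285783)), (np.float64(322.7176661019856), np.float64(205.5822817682385))]
[319.8103 229.0902] [  28  209   44   41 1397]
```

```bash
python3 -m crank '-.0095 .0025 -.024 0 0 0 .085; -.019 .0025 -.048 0 0 0 .085; -.028 .0025 -.072 0 0 0 .085; -.0375 .0025 -.097 0 0 0 .085; -.0375 .0025 -.097 0 0 0 .085;-.0375 .0025 -.097 0 0 0 .085;-.0375 .0025 -.097 0 0 0 .03;-.0375 .0025 -.097 0 0 0 .03;-.0375 .0025 -.097 0 0 0 .02;-.0375 .0025 -.097 0 0 0 .02;-.0375 .0025 -.097 0 0 0 .02;-.0375 .0025 -.097 0 0 0 .02' 50; python3 -m crank '.0016 0 .004 0 0 0 .02; .0032 0 .008 0 0 0 .02; .005 0 .012 0 0 0 .02; .0053 0 .0127 0 0 0 .02; .0053 0 .0127 0 0 0 .02'
```

```text
time: 38.55
tcp_pos: [0.5487, -0.2457, 0.1285]
tcp_rot: [-0.004, 0.98, -0.013, -0.198]
force: [2.0, 3.2, 4.9]
width: 0.442
finger_force: 49.4
time: 39.05
tcp_pos: [0.5527, -0.2456, 0.1396]
tcp_rot: [-0.005, 0.98, -0.013, -0.199]
force: [-1.9, -1.5, -3.8]
width: 0.442
finger_force: 50.5
```

```bash
python3 -m crank '0 0 .001 0 0 0 .02; -.0091 .0003 .0043 -.004 -.1 0 .02; -.0185 .0007 .0067 -.008 -.2 0 .02; -.0281 .001 .0082 -.011 -.3 0 .02; -.0378 .0014 .0087 -.015 -.4 0 .02; -.0475 .0018 .0082 -.019 -.5 0 .02; -.0571 .0022 .0067 -.023 -.6 0 .02; -.0664 .0025 .0043 -.027 -.7 0 .02; -.0757 .0029 .001 -.03 -.8 0 .02; -.0775 .0029 .001 -.03 -.8 0 .02; -.0775 .0029 .001 -.03 -.8 0 .02'
```

```text
time: 40.15
tcp_pos: [0.4763, -0.2431, 0.1427]
tcp_rot: [0.005, 0.98, -0.013, 0.2]
force: [4.4, -2.4, -3.0]
width: 0.447
finger_force: 51.1
```

```bash
python3 -m crank '-.002 0 0 0 0 0 .02; -.002 0 0 0 0 0 .02; -.0005 0 -.004 0 0 0 .02; .001 0 -.008 0 0 0 .02; .003 0 -.012 0 0 0 .02; .0035 0 -.0135 0 0 0 .02;.0035 0 -.0135 0 0 0 .02'
```

```text
time: 40.85
tcp_pos: [0.4813, -0.2435, 0.1317]
tcp_rot: [0.005, 0.98, -0.012, 0.201]
force: [-6.2, 5.3, 16.6]
width: 0.447
finger_force: 52.0
```

```bash
python3 -m crank '0 0 0 0 0 0 .02;0 0 0 0 0 0 .085;0 0 0 0 0 0 .085;0 0 0 0 0 0 .085;0 0 0 0 0 0 .085;-.01 0 .024 0 0 0 .085; -.02 -.001 .048 0 0 0 .085; -.03 -.002 .07 0 0 0 .085;-.0365 -.0025 .0915 0 0 0 .085;-.0365 -.0025 .0915 0 0 0 .085;-.0365 -.0025 .0915 0 0 0 .085'
python3 - <<'E'
from h import *
snap("wrist","w19"); o=r.observe(); print(o["tcp_pos"],o["tcp_rot"]); c=cal("wrist")
a=cv2.imread("pics/w2_full.png",0);b=cv2.imread("pics/w19_full.png",0)
for g in(a,b):
  m=(g[130:262,285:345]<35).astype(np.uint8);n,l,s,ce=cv2.connectedComponentsWithStats(m)
  for i in range(1,n):
    if s[i,4]>60: print(ce[i]+[285,130],s[i])
  print()
t=a[200:265,285:350]; res=cv2.matchTemplate(b[180:290,265:375],t,cv2.TM_CCOEFF_NORMED); print(cv2.minMaxLoc(res))
t=a[140:200,290:345]; res=cv2.matchTemplate(b[110:230,265:375],t,cv2.TM_CCOEFF_NORMED); print("teeth",cv2.minMaxLoc(res), (25,30))
s=.152;print(proj("wrist",[.516-s*.389,-.247+s*.389*.038,.05+s*.921],c))
E
```

```text
time: 41.95
tcp_pos: [0.4426, -0.2451, 0.2186]
tcp_rot: [0.005, 0.98, -0.013, 0.199]
force: [-0.8, 0.4, 0.1]
width: 0.995
finger_force: 0.0
[ 0.4423 -0.2447  0.2177] [ 0.0042  0.9801 -0.013   0.1981]
[303.6026 176.8241] [ 14  26   9  41 307]
[329.9689 176.9481] [ 41  27   9  41 289]
[314.9689 236.8358] [   9   86   43   43 1413]

[303.7425 173.689 ] [ 15  24   9  41 299]
[330.6447 174.2264] [ 42  24   9  42 318]
[315.6756 236.2183] [   9   85   44   44 1461]

(-0.15140168368816376, 0.990490734577179, (45, 45), (21, 19))
teeth (-0.3408222198486328, 0.9888141751289368, (39, 11), (26, 28)) (25, 30)
(np.float64(319.12419037576984), np.float64(232.68012433650375))
```

```bash
python3 -m crank '-.015 0 .04 0 0 0 .085;-.02 0 .09 0 0 0 .085;-.02 0 .13 0 0 0 .085;-.02 0 .15 0 0 0 .085;-.02 0 .15 0 0 0 .085;-.02 0 .15 0 0 0 .085'
python3 - <<'E'
from h import *
o=r.observe(); print(o["tcp_pos"]); f=np.ascontiguousarray(r.grab_frame("top")[:,:,::-1]); cv2.imwrite("pics/tf.png",f)
a=cv2.imread("pics/t0_full.png")
for n,(x0,y0,x1,y1) in dict(lever=(350,190,372,222),beaker=(415,225,445,252),wash=(402,175,428,208),flask=(208,165,232,192)).items():
  t=a[y0:y1,x0:x1]; q=cv2.minMaxLoc(cv2.matchTemplate(f[y0-8:y1+8,x0-8:x1+8],t,cv2.TM_CCOEFF_NORMED)); print(n,q[1],q[3])
g=f.max(2); m=(g[190:262,190:275]<60).astype(np.uint8); n,l,s,ce=cv2.connectedComponentsWithStats(m)
print([(ce[i]+[190,190],s[i,4],onz("top",*(ce[i]+[190,190]),.07)) for i in range(1,n) if s[i,4]>8])
E
```

```text
time: 42.6
tcp_pos: [0.4225, -0.2448, 0.3666]
tcp_rot: [0.004, 0.98, -0.013, 0.198]
force: [-0.2, -0.4, -0.5]
width: 1.001
finger_force: 0.0
[ 0.4225 -0.2448  0.3666]
lever 0.9986171722412109 (8, 8)
beaker 0.9952428936958313 (8, 8)
wash 0.9976587295532227 (8, 8)
flask 0.9982288479804993 (8, 8)
[(array([230.0667, 203.2833]), np.int32(60), array([0.5347, 0.284 , 0.07  ])), (array([231.7857, 215.5179]), np.int32(56), array([0.4848, 0.2739, 0.07  ])), (array([232.2857, 227.3714]), np.int32(35), array([0.4368, 0.269 , 0.07  ]))]
```

The lever matches the start image at zero offset (score 0.9986), the bystanders haven't moved, and all three bottles are in the tray.

```bash
python3 -c "
from bench import r
print(r.job_done())"
```

```text
the job is handed in; nothing more can be done
None
```

I opened the guard, put all three bottles upright in the white tray, shut and locked the guard again, left the beaker, flask and wash bottle alone, and handed the job in at about 43 s (no verdict was shown).

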